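# Set the pepper mill's grind in its cradle

## Robot

A 7-joint arm with a two-finger parallel gripper is mounted at the origin on a cart in front of the work surface, level with it; the furniture and walls round the work are solid. World frame = base frame: x ahead of the robot, y to its left, z up, the work surface at z = 0. Lengths are in m, angles in degrees, forces in N, time in s.
With the tool pointing down it reaches from about 0.4 to 0.85 m from the base axis. Payload 10.4 kg.
Tool frame: the origin (TCP) lies at the very end of the fingers, on their centre line; the grasp point (between the pads) lies manip.pinch_z behind it (manip.pinch_z is the distance from the TCP to the grasp point, in m); z points along the fingers, y is the line along which they close (so a half turn about z gives the same grasp; the last joint's range is limited). The gripper opens to 85 mm and grips with 20 to 120 N. Pads are 22 mm wide; open, the fingers measure 114 mm over their backs; the gripper's body (76 mm by 85 mm) begins 54 mm behind the grasp point. The pads swing forward as they close: fully open they stand 13 mm farther back than shut.
Start: joints at [64.767, 19.034, -3.707, 83.658, 1.238, 77.344, -5.071], TCP at [0.254, -0.571, 0.231] pointing down, gripper open.
Joint ranges: [-148.97, 148.97], [-28.65, 121.19], [-84.17, 76.75], [9.2, 138.47], [-72.65, 252.65], [3.7, 117.97], [-149.18, 149.18]. Speed limits (degrees/s): [127.2, 127.2, 159.86, 159.86, 180, 180, 180].

## Interface

Orientations are given as a 3x3 rotation matrix whose columns are the frame's x, y, z axes.
In Python, from cell import manip, viewer gives the robot as it stands. Calls block until the motion is done:
- manip.move_ptp(position, orientation): joint-space move of the TCP to a pose.
- manip.move_l(position, orientation=None, rate=0.15): straight line of the TCP; orientation=None keeps the orientation; rate is the mean speed in m/s.
- manip.goto_joints(angles): joint-space move.
- manip.command_gripper(opening): opening from 0.0 (shut) to 1.0 (fully open); the grip force is fixed at half the most; returns when the fingers have stopped.
- manip.dwell(seconds).
- manip.solve_ik(position, orientation): joint angles nearest the present ones, or None.
- manip.state(): the state.
- viewer.grab_frame(name): name is "side" or "top"; returns the picture (480x640x3 uint8, red, green, blue); there is no depth.
- viewer.get_calibration(name): a dict with "fov_y" (degrees; the focal length in pixels is half the picture's height over the tangent of half this angle, whatever the lens; pixels are square), "cx", "cy" (the principal point, pixels), "extrinsics" (4x4, takes a point from world to camera coordinates). Camera axes: x right, y up, looking along -z (the intrinsics and any distortion apply to the point x, -y, -z); pixel columns grow to the right and rows downward; lengths in m; the calibration is good to about 2 mm. A picture is of the moment at which its call begins. get_calibration takes no time and is no camera call.
A pose or a line that the arm cannot do raises manip.MotionError and nothing moves.
- manip.sign_off(): hands the job in; it is judged then, once.
The state is a dict: "clock": time; "q": joint angles; "qd": joint speeds; "tau": joint torques, N m; "ee_pos": TCP position; "tool_rot": TCP orientation; "force": force on the tool from outside, world axes, zero at the start; "torque": the same for the moment, N m; "opening": opening from 0.0 (shut) to 1.0 (fully open); "gripper_force": force on a finger pad.
Only numpy, scipy, OpenCV 4.12 (cv2) and the standard library are available. Lean on these libraries where they do the work, as an engineer would, in place of code of your own. Each camera call takes 0.05 s, during which the arm holds its last target. There are 200 camera calls.

## Task

Carry the pepper mill by its square top knob and stand it between the two cheeks of the wooden cradle. There, turn its steel adjusting ring clockwise until the burrs touch and it stops, then back it off three notches (one notch is 20 degrees). Finally carry the mill, again by its knob and never by the ring, to the round board and leave it standing upright there beside the salt shaker, with its whole foot on the board; leave the shaker, honey jar and food tin where they are.

Things in the scene. Friction and masses are not known exactly. Their poses are not given: they have to be found in the camera images.
- mill_center (a point): Centre of the dark wooden pepper mill, half-way up (71 mm above its underside), on its axis; x and y run along the sides of its square foot and knob, z up. The loose mill is 142 mm tall, 0.5 to 0.75 kg, and starts upright on the worktop. The square knob on top, 30 x 30 mm, height 113 to 142 mm above the underside, is fixed to it.
- ring_center (a point): Centre of the adjusting ring: a ribbed steel ring 56 mm in diameter and 20 mm tall round the mill's axis, 94 mm above the mill's underside (23 mm above mill_center). It carries 18 dark ribs, one each 20 degrees. The point turns with the ring.
- adjust_ring (a joint): Angle of the ring relative to the mill, rad. 0: burrs touch, a hard stop. It grows counter-clockwise seen from above, to a stop at 3.0; clockwise closes it. One notch is 20 degrees = 0.349, so three from touching are 1.047. Even friction 0.10 N m, stays where it is left; notches are marks, not felt. Starts between 1.5 and 2.6.
- cradle: Pale wooden cradle fixed on the worktop; origin at the centre of its underside. Base plate 130 (x) x 104 (y) mm, 8 mm thick; on it two parallel cheeks 120 mm long along x, 13 mm thick, rising to height 28 mm. The channel between them, 74 mm wide, centred, open at both x ends, keeps the mill's foot from turning. The mill stands on the plate.
- board: Round dark wooden board fixed on the worktop, 243 mm in diameter, 21 mm thick; origin at the centre of its underside, so its top is 21 mm above the origin.
- salt_center (a point): Centre, half-way up, of the salt shaker, 44 mm in diameter and 90 mm tall, loose, standing on the board 75 mm from the board's centre. Leave it there.
- honey_center (a point): Centre, half-way up, of the glass honey jar, 68 mm wide and 84 mm tall, loose, a bystander at the back.
- tin_center (a point): Centre, half-way up, of the food tin, 75 mm wide and 110 mm tall, loose, a bystander at the back.
- mill: The pepper mill, origin at the centre of its underside, axes as mill_center. From below: square foot 66 x 66 x 26 mm; round waisted body, 48 to 60 mm wide, to height 83 mm; steel adjusting ring, height 84 to 104 mm; narrow neck; square knob, height 113 to 142 mm, its sides parallel to the foot's.
There are look-alikes about, which are no part of the job. What is shaped like the cradle but black is not meant.

How it is judged (in metres and radians):
On the way, in this order (a step that is already met when the one before it is completed fails the run):
1. the mill stands upright on the cradle's plate with its whole foot between the cheeks (x of mill_center in the frame of cradle between -0.027 and 0.027 m and y of mill_center in the frame of cradle between -0.008 and 0.008 m and z of mill_center in the frame of cradle below 0.084 m and angle between mill_center's own z axis and vertical below 0.08 rad), for 0.2 s.
2. in the cradle, the ring is turned clockwise until the burrs touch (within 0.06 rad of the stop) (all of step 1 and value of joint adjust_ring below 0.06 rad), for 0.1 s.
3. in the cradle, the ring is backed off three notches (60 degrees, to the nearest notch: within 10 degrees) (all of step 1 and value of joint adjust_ring between 0.873 and 1.222 rad), for 0.2 s.
At the end, for the whole second after the job is handed in: The mill stands upright and at rest on the round board with its whole foot on it (its axis within 82 mm of the board's centre), released, its ring 60 degrees from touching, within 10 degrees (horizontal distance between mill_center and board below 0.082 m and z of mill_center in the frame of board between 0.088 and 0.096 m and angle between mill_center's own z axis and vertical below 0.06 rad and linear speed of mill below 0.02 m/s and value of joint adjust_ring between 0.873 and 1.222 rad).
It fails at once if the mill is carried by its ring (the fingers hold the ring while the mill is lifted more than 20 mm above the cradle's plate) (contact force between the fingers and adjust_ring above 2 N and z of mill_center in the frame of cradle above 0.099 m).
It fails at once if the salt shaker is knocked over or pushed more than 30 mm (distance of salt_center from where it was at the start of the episode above 0.03 m or angle between salt_center's own z axis and vertical above 0.5 rad).
It fails at once if the honey jar is knocked over or pushed more than 30 mm (distance of honey_center from where it was at the start of the episode above 0.03 m or angle between honey_center's own z axis and vertical above 0.5 rad).
It fails at once if the food tin is knocked over or pushed more than 30 mm (distance of tin_center from where it was at the start of the episode above 0.03 m or angle between tin_center's own z axis and vertical above 0.5 rad).
It also fails if it takes over 72 s, if anything falls off the work surface, if the arm or the gripper's body presses on something with over 40 N, if the wrist force passes 120 N, or if a joint passes its speed limit or range.

## Working session

There is one attempt and no reset: what is moved stays moved. The work goes in short steps, each a Python script; the robot and the scene stay as the last script left them, time stands still between calls to the robot, and variables do not carry over. Pictures are saved under pics/ and viewed, at most 10 in all, crops included, and the job is handed in when it is done.

```bash
mkdir -p pics; ls
python3 - <<'E'
from cell import manip, viewer
import cv2, numpy as np
np.set_printoptions(precision=4,suppress=True)
for n in("side","top"):
    im=viewer.grab_frame(n); cv2.imwrite(f"pics/{n}0.png",im[:,:,::-1]); print(n,viewer.get_calibration(n))
print(manip.pinch_z, manip.state())
E
```

```text
pics
side {'fov_y': 47.50959687397165, 'cx': 315.57399519975735, 'cy': 236.2641469006845, 'extrinsics': array([[-0.8107, -0.5855,  0.0032,  0.504 ],
       [ 0.4735, -0.6524,  0.5918, -0.2588],
       [-0.3444,  0.4813,  0.8061, -1.318 ],
       [ 0.    ,  0.    ,  0.    ,  1.    ]])}
top {'fov_y': 44.16173512984059, 'cx': 323.8055098975069, 'cy': 234.522701498872, 'extrinsics': array([[ 0.0225, -0.9997,  0.0072,  0.0641],
       [ 0.9977,  0.0229,  0.0632, -0.5577],
       [-0.0634,  0.0058,  0.998 , -1.571 ],
       [ 0.    ,  0.    ,  0.    ,  1.    ]])}
0.0187 {'clock': 0.1, 'q': array([64.7666, 19.0699, -3.7079, 83.6999,  1.2358, 77.344 , -5.0726]), 'qd': array([-0.0123,  0.0066, -0.0504, -0.0897,  0.0895, -0.0359, -0.0383]), 'tau': array([  0.0017, -62.6741,   0.0494, -39.2434,   0.0163,   0.0069,
        -0.    ]), 'ee_pos': array([ 0.2535, -0.5709,  0.2306]), 'tool_rot': array([[ 0.914 ,  0.4057, -0.0005],
       [ 0.4057, -0.914 ,  0.0012],
       [-0.    , -0.0013, -1.    ]]), 'force': array([ 0.3768, -0.0955,  0.364 ]), 'torque': array([-0.0261, -0.0014, -0.069 ]), 'gripper_force': 0.0, 'opening': 1.0030866203656221}
```

View pics/side0.png

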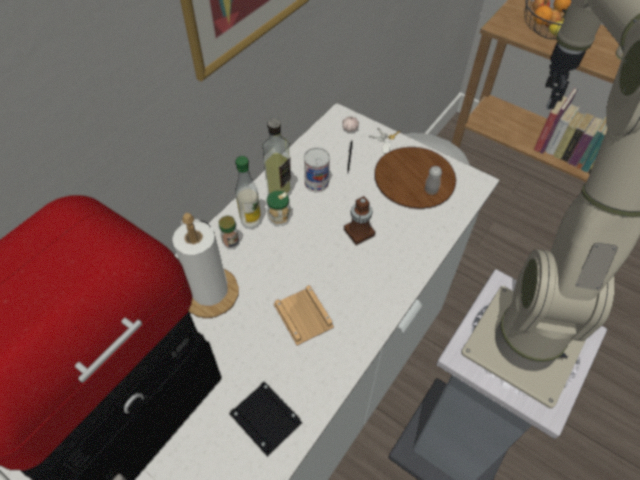

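View pics/top0.png

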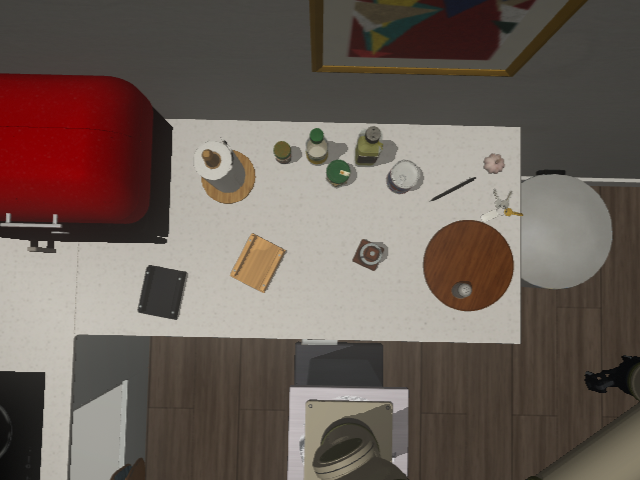

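Top view: mill at (369,254), board at (468,265), shaker at (463,290), honey at (339,173), tin at (404,176). There are two cradle-like things: pale wood at (258,263) and black at (162,292). The pale one fits the description, since black is excluded. I'll confirm it in one enlarged montage.

Run:
```python
import cv2, numpy as np
t=cv2.imread("pics/top0.png"); s=cv2.imread("pics/side0.png")
def c(im,x,y,w,h): return cv2.resize(im[y:y+h,x:x+w],(400,300),interpolation=cv2.INTER_CUBIC)
m=np.vstack([np.hstack([c(t,340,227,60,45),c(t,220,226,80,60)]),np.hstack([c(s,320,185,80,60),c(s,264,280,80,60)])])
cv2.imwrite("pics/crop1.png",m)
```

```text
(no output)
```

View pics/crop1.png

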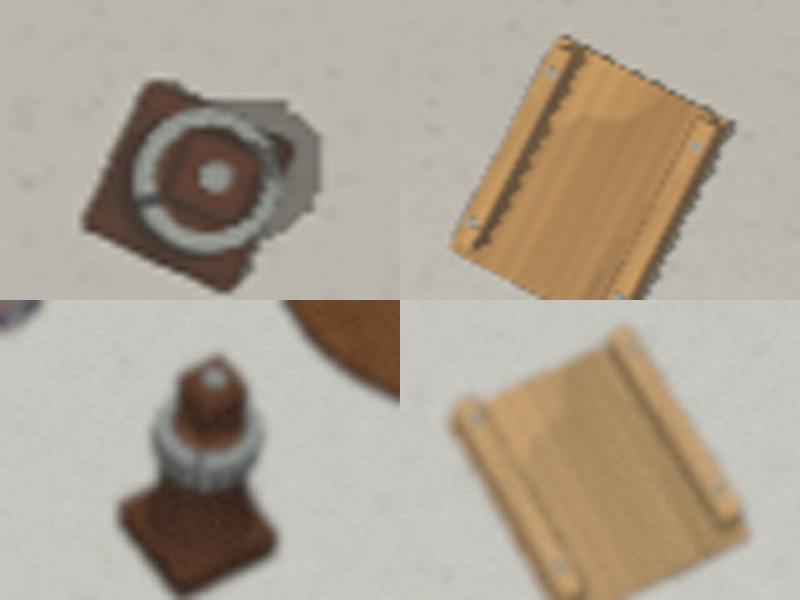

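The crop confirms it: pale cradle with two cheeks and screws at top-view (250,240), (279,255), (235,270), (264,285). The mill's knob screw is at top (372,253.7) and side (362.8,200.6).

```bash
cat > h.py <<'E'
from cell import manip, viewer
import cv2, numpy as np
from scipy.optimize import least_squares
np.set_printoptions(precision=4,suppress=True)
def proj(n,P):
    c=viewer.get_calibration(n); f=240/np.tan(np.radians(c["fov_y"]/2))
    p=c["extrinsics"]@np.r_[P,1]
    return np.array([c["cx"]+f*p[0]/-p[2], c["cy"]-f*p[1]/-p[2]])
def tri(t,s): # both views
    r=least_squares(lambda P:np.r_[proj("top",P)-t,proj("side",P)-s],[.5,0,.05]); return r.x,np.abs(r.fun).max()
def onz(n,uv,z):
    return np.r_[least_squares(lambda P:proj(n,[P[0],P[1],z])-uv,[.5,0]).x,z]
def R(yaw): # tool down, tool y axis at world yaw (deg)
    a=np.radians(yaw); y=np.array([np.cos(a),np.sin(a),0]); z=np.array([0,0,-1.]); return np.c_[np.cross(y,z),y,z]
def st(): 
    s=manip.state(); print("t%.1f q7 %.1f op %.3f gf %.1f F"%(s["clock"],s["q"][6],s["opening"],s["gripper_force"]),s["force"],"T",s["torque"],"p",s["ee_pos"]); return s
E
python3 - <<'E'
from h import *
print("knob",tri((371.95,253.7),(362.8,200.6)), onz("top",(371.95,253.7),.142))
f=[onz("top",p,.026) for p in((352.6,260.3),(374.2,270.5),(363.25,239.3))]; print("foot",f)
print("foot sides",[np.linalg.norm(f[0]-f[i]) for i in(1,2)],[np.degrees(np.arctan2(*(f[i]-f[0])[1::-1])) for i in(1,2)],"ctr",(f[1]+f[2])/2)
T=[(250.2,240.4),(279.2,255.2),(234.6,270.4),(264,285.4)]
S=[(327.6,317.4),(295.4,333.4),(310,289),(279.4,303.4)]
for perm in [(0,1,2,3),(2,0,3,1),(3,2,1,0),(1,3,0,2)]:
    X=[tri(T[i],S[perm[i]]) for i in range(4)]; print(perm,[round(x[1],1) for x in X])
X=np.array([onz("top",p,.028) for p in T]); print(X, X.mean(0))
for a,b in((0,1),(2,3),(0,2),(1,3)): d=X[b]-X[a]; print(a,b,np.linalg.norm(d),np.degrees(np.arctan2(d[1],d[0])))
for n in("top","side"):
    im=cv2.imread(f"pics/{n}0.png"); hsv=cv2.cvtColor(im,cv2.COLOR_BGR2HSV)
    m=((hsv[...,0]<14)&(hsv[...,1]>110)&(hsv[...,2]>50)).astype(np.uint8)
    x0,y0,w,h=(415,210,110,110) if n=="top" else (365,140,100,75)
    mm=np.zeros_like(m); mm[y0:y0+h,x0:x0+w]=m[y0:y0+h,x0:x0+w]
    C=max(cv2.findContours(mm,0,2)[0],key=cv2.contourArea); e=cv2.fitEllipse(cv2.convexHull(C)); print(n,e); b=onz(n,e[0],.018); print("board",b)
print("salt top",onz("top",(463.5,289),.111),"tin",onz("top",(404,176),.11),"honey",onz("top",(339,173),.084))
E
```

```text
knob (array([ 0.5036, -0.0424,  0.1421]), np.float64(0.03723567897691282)) [ 0.5035 -0.0425  0.142 ]
foot [array([ 0.4886, -0.0014,  0.026 ]), array([ 0.4627, -0.0594,  0.026 ]), array([ 0.5452, -0.0288,  0.026 ])]
foot sides [np.float64(0.063511738606345), np.float64(0.06292211176768565)] [np.float64(-113.98927048300102), np.float64(-25.76715839616075)] ctr [ 0.504  -0.0441  0.026 ]
(0, 1, 2, 3) [np.float64(22.7), np.float64(4.8), np.float64(4.2), np.float64(22.7)]
(2, 0, 3, 1) [np.float64(13.3), np.float64(9.3), np.float64(8.8), np.float64(13.9)]
(3, 2, 1, 0) [np.float64(0.0), np.float64(0.2), np.float64(0.2), np.float64(0.2)]
(1, 3, 0, 2) [np.float64(8.8), np.float64(13.7), np.float64(13.3), np.float64(9.5)]
[[0.5353 0.2724 0.028 ]
 [0.4976 0.1942 0.028 ]
 [0.4546 0.3114 0.028 ]
 [0.4167 0.2323 0.028 ]] [0.4761 0.2526 0.028 ]
0 1 0.08681721955762724 -115.68991306380245
2 3 0.08771073460414933 -115.6111007559203
0 2 0.0895420367211339 154.22761852434178
1 3 0.08942456327005906 154.79995271643037
top ((468.09014892578125, 265.1128234863281), (89.02120971679688, 90.4869384765625), 167.9892120361328)
board [ 0.4828 -0.3116  0.018 ]
side ((414.8922119140625, 177.225830078125), (58.77555465698242, 79.99112701416016), 100.7632827758789)
board [ 0.4773 -0.3017  0.018 ]
salt top [ 0.421  -0.2772  0.111 ] tin [ 0.7042 -0.1235  0.11  ] honey [0.7124 0.0414 0.084 ]
```

Run:
```python
from h import *
p=manip.pinch_z
for name,P in(("mill",(.5036,-.0425,.129-p)),("cradle",(.4761,.2526,.139-p)),("ring",(.4761,.2526,.102-p)),("board",(.510,-.326,.15-p))):
    for y in(-25.2,64.8,154.8,-115.2):
        q=manip.solve_ik(np.array(P),R(y)); print(name,y,q)
```

```text
mill -25.2 [ 32.6684  13.6561 -36.5293 108.249    9.2441  61.0225 -32.7867]
mill 64.8 [ 36.7418  14.5484 -41.2106 108.0639  10.8726  61.328   55.9893]
mill 154.8 [ 59.3678  25.9233 -70.549  107.2131  26.8009  66.0959 134.0379]
mill -115.2 [  28.3113   12.8648  -31.5955  108.4553    7.6828   60.7572 -121.6083]
cradle -25.2 [ 22.4608  29.4154 -68.4285 101.9314  29.269   69.0987 -79.6348]
cradle 64.8 [ 24.0866  31.4047 -71.3297 101.8772  31.6487  70.19     8.6863]
cradle 154.8 [ 23.8362  31.0721 -70.8662 101.8854  31.2574  70.0045  98.9613]
cradle -115.2 [ -69.5459   16.2636   42.6601  106.4353  -12.4095   62.0211 -137.3558]
ring -25.2 [ 17.5701  29.0812 -61.4401 103.9578  28.3233  64.1316 -78.9471]
ring 64.8 [ 19.5712  30.8823 -64.5341 103.8834  30.7087  65.1543   9.3849]
ring 154.8 [ 23.3618  35.4116 -71.0442 103.7509  36.2682  67.8792  95.5686]
ring -115.2 [ -69.1665   19.6259   42.7595  108.3039  -15.5987   57.9986 -134.8955]
board -25.2 [ 44.0728  22.0264 -19.678   93.0122   7.9251  66.3369  -2.6664]
board 64.8 [ 51.9372  23.6015 -29.7683  92.5601  12.4561  67.1622  84.1768]
board 154.8 [ -22.9468   43.5892   75.4821   96.5112  -43.6359   75.2939 -144.2128]
board -115.2 [ 35.9345  21.0414  -9.4925  93.4941   3.7229  65.7732 -89.6649]
```

Run:
```python
from h import *
p=manip.pinch_z
manip.move_ptp([.5036,-.0425,.215],R(-25))
manip.move_l([.5036,-.0425,.130-p],rate=.12)
st(); manip.command_gripper(0.0); st()
manip.move_l([.5036,-.0425,.215],rate=.12); st()
cv2.imwrite("pics/s1.png",cv2.resize(viewer.grab_frame("side")[100:340,200:520,::-1],(800,600)))
```

```text
t3.2 q7 -32.5 op 1.000 gf 0.0 F [-0.4232  0.4943 -0.8004] T [-0.0256 -0.0102 -0.0188] p [ 0.5041 -0.0425  0.112 ]
t3.8 q7 -32.5 op 0.343 gf 59.6 F [ 1.9313 -0.7657  2.4199] T [-0.1812 -0.287   0.0079] p [ 0.5041 -0.0427  0.1117]
t4.8 q7 -28.9 op 0.343 gf 59.3 F [ 0.1913 -0.2268 -6.9702] T [-0.0299  0.0345 -0.0251] p [ 0.503  -0.0425  0.214 ]
```

View pics/s1.png

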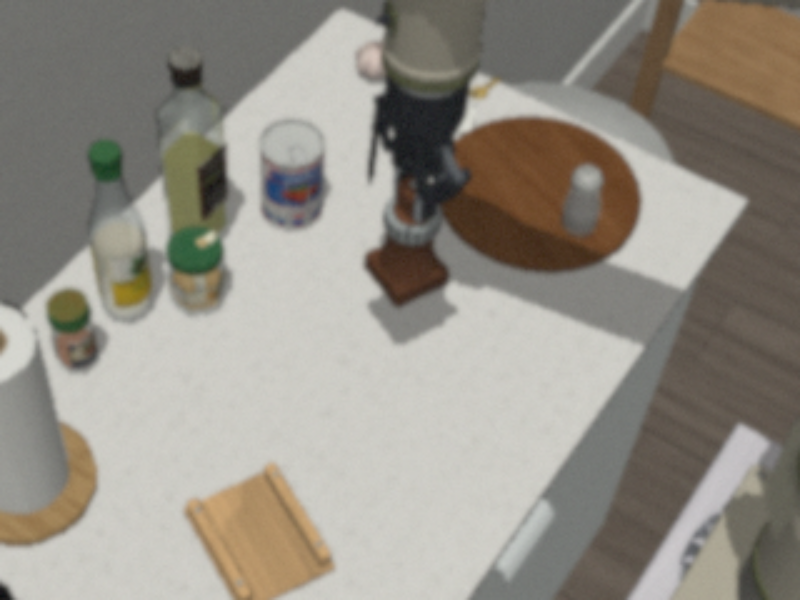

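The mill hangs upright in the gripper, with the knob held at 29 mm opening. Next, the cradle.

Run:
```python
from h import *
manip.move_ptp([.4761,.2526,.2],R(-25.5))
manip.move_l([.4761,.2526,.128],rate=.1); st()
for z in(.124,.1205,.1195):
    manip.move_l([.4761,.2526,z],rate=.04); s=st()
    if s["force"][2]>3: break
manip.command_gripper(1.0); st()
manip.move_l([.4761,.2526,.21],rate=.15)
q=np.array(manip.state()["q"]); np.save("q.npy",q)
manip.goto_joints([q[0]+30]+list(q[1:])); st()
cv2.imwrite("pics/t2f.png",viewer.grab_frame("top")[:,:,::-1]); cv2.imwrite("pics/s2f.png",viewer.grab_frame("side")[:,:,::-1])
t=cv2.imread("pics/t2f.png"); s=cv2.imread("pics/s2f.png")
cv2.imwrite("pics/c2.png",np.hstack([cv2.resize(t[226:301,220:295],(400,400),interpolation=2),cv2.resize(s[260:350,260:350],(400,400),interpolation=2)]))
```

```text
t6.8 q7 -71.2 op 0.343 gf 59.2 F [ 0.2049  0.1527 -5.8739] T [ 0.0367 -0.0382  0.0017] p [0.4765 0.2529 0.1286]
t7.1 q7 -71.4 op 0.340 gf 59.3 F [ 0.4203  0.1134 -6.2414] T [ 0.0091  0.0014 -0.0383] p [0.4761 0.2526 0.1241]
t7.3 q7 -71.6 op 0.339 gf 59.3 F [-0.1085  0.9773 -5.6684] T [ 0.0055 -0.0113  0.0558] p [0.476  0.2525 0.1203]
t7.6 q7 -71.6 op 0.342 gf 59.6 F [-0.4138 -0.4378 -3.2418] T [-0.044   0.0841 -0.0159] p [0.4763 0.2527 0.1198]
t8.2 q7 -71.6 op 0.998 gf 0.0 F [ 0.8795 -1.052   0.5316] T [ 0.0532 -0.0361  0.0117] p [0.4761 0.2526 0.1195]
t10.0 q7 -67.9 op 1.000 gf 0.0 F [0.4644 0.7331 0.2453] T [0.0216 0.0115 0.0239] p [ 0.538  -0.0175  0.2091]
```

View pics/c2.png

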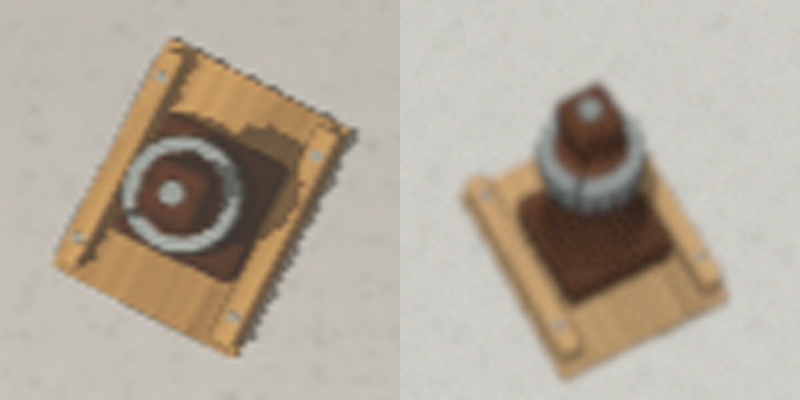

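The mill stands between the cheeks, with its ring mark visible at about crop (135,212). Now I'll turn the ring clockwise.

Run:
```python
from h import *
C=[.4761,.2526]; zr=.102-manip.pinch_z
q0=np.load("q.npy"); manip.goto_joints(q0)
manip.move_ptp(C+[.21],R(64.8)); 
manip.move_ptp(C+[.21],R(140)); manip.move_l(C+[zr],rate=.15); st()
manip.command_gripper(0.0); s=st()
q=np.array(s["q"]); log=[]
for k in range(40):
    q[6]-=10 if k<6 else 6
    if q[6]<-140: print("range"); break
    manip.goto_joints(q); s=manip.state(); log.append((round(s["q"][6],1),round(q[6],1),round(s["torque"][2],3),round(s["tau"][6],3)))
    if k>1 and abs(s["tau"][6])>0.7: break
print(*log,sep="\n"); st()
```

```text
t14.6 q7 79.9 op 1.000 gf 0.0 F [0.3102 0.1507 0.4295] T [-0.0031 -0.021  -0.0226] p [0.4765 0.253  0.0842]
t15.0 q7 79.9 op 0.637 gf 62.5 F [ 0.66   -2.8701  6.0483] T [-0.4265  0.009   0.0448] p [0.477  0.2525 0.0843]
(np.float64(70.1), np.float64(69.9), np.float64(-0.069), np.float64(-0.873))
(np.float64(60.2), np.float64(59.9), np.float64(-0.091), np.float64(-0.804))
(np.float64(50.3), np.float64(49.9), np.float64(-0.114), np.float64(-0.777))
t15.9 q7 50.3 op 0.633 gf 64.4 F [-0.015   1.2572 -0.7066] T [ 0.5054 -0.0928 -0.1139] p [0.4771 0.2526 0.0844]
```

The joint torque includes drive effects. The wrist moment is the cleaner stop signal (0.1 N m while turning), so I'll continue with that.

Run:
```python
from h import *
q=np.array(manip.state()["q"]); q[6]=49.9; log=[]
while q[6]>-135:
    q[6]-=6
    manip.goto_joints(q); s=manip.state(); log.append((round(float(s["q"][6]),1),round(float(q[6]),1),round(float(s["torque"][2]),3)))
    if abs(s["torque"][2])>0.45: break
print(*log); st()
```

```text
(44.3, 43.9, -0.044) (38.3, 37.9, 0.0) (32.3, 31.9, -0.052) (26.3, 25.9, -0.046) (20.3, 19.9, -0.044) (14.3, 13.9, -0.048) (8.3, 7.9, -0.047) (2.3, 1.9, -0.084) (-3.7, -4.1, -0.015) (-9.7, -10.1, -0.053) (-15.7, -16.1, -0.052) (-21.7, -22.1, 0.013) (-27.7, -28.1, -0.084) (-33.7, -34.1, -0.047) (-39.7, -40.1, -0.02) (-45.7, -46.1, -0.092) (-51.7, -52.1, -0.024) (-57.7, -58.1, -0.056) (-63.7, -64.1, -0.016) (-69.7, -70.1, 0.242) (-75.7, -76.1, 0.909)
t21.1 q7 -75.7 op 0.633 gf 66.0 F [0.9172 0.7864 0.6467] T [ 0.0718 -0.054   0.9087] p [0.477  0.2528 0.0845]
```

The moment rose to 0.9 N m, so the burrs touch. I'll release, square the mill by its knob, and look.

```bash
cat >> h.py <<'E'
C=[.4761,.2526]; zr=.102-manip.pinch_z
def look(name):
    s=manip.state(); q=np.array(s["q"]); manip.goto_joints([q[0]+30]+list(q[1:]))
    t=viewer.grab_frame("top")[:,:,::-1]; s=viewer.grab_frame("side")[:,:,::-1]
    cv2.imwrite(f"pics/{name}.png",np.hstack([cv2.resize(t[226:301,220:295],(400,400),interpolation=2),cv2.resize(s[260:350,260:350],(400,400),interpolation=2)]))
    manip.goto_joints(q)
def square():
    manip.move_l(C+[.2],rate=.2); manip.move_ptp(C+[.2],R(-25.5)); manip.move_l(C+[.1205],rate=.15)
    manip.command_gripper(0.0); st(); manip.command_gripper(1.0); manip.move_l(C+[.2],rate=.2)
E
python3 - <<'E'
from h import *
manip.dwell(.15); manip.command_gripper(1.0); square(); look("c3"); st()
E
```

```text
t23.9 q7 -82.4 op 0.359 gf 55.2 F [-1.0095 -1.5199  5.3542] T [-0.3314  0.1347 -0.1133] p [0.4765 0.2527 0.1212]
t27.3 q7 -79.1 op 0.998 gf 0.0 F [ 0.1661  0.4915 -0.4557] T [ 0.0046 -0.0651 -0.0142] p [0.477  0.2511 0.1997]
```

View pics/c3.png

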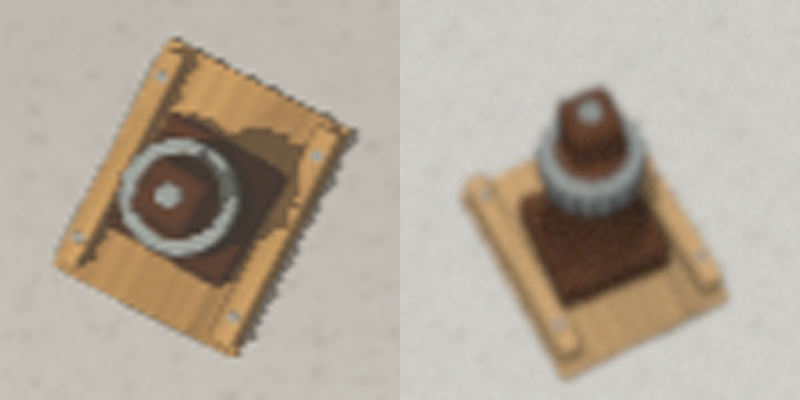

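Mark moved to about crop (200,152) upper-right, i.e. ~136° clockwise as expected. Now backing off 64° (60° plus half the foot's play).

Run:
```python
from h import *
manip.move_l(C+[zr],rate=.15); manip.command_gripper(0.0); s=st()
q=np.array(s["q"]); q0=q[6]; log=[]
for d in(4,8,12,20,36,52,64):
    q[6]=q0+d; manip.goto_joints(q); manip.dwell(.05); s=manip.state(); log.append((d,round(float(s["q"][6]-q0),1),round(float(s["torque"][2]),3)))
print(*log)
manip.dwell(.3); manip.command_gripper(1.0); square(); look("c4"); st()
```

```text
t28.6 q7 -84.1 op 0.635 gf 61.9 F [-3.6489 -0.9886  7.6067] T [-0.333   0.6513 -0.019 ] p [0.4761 0.253  0.0843]
(4, 3.9, 0.034) (8, 7.8, 0.048) (12, 11.8, 0.052) (20, 19.7, 0.118) (36, 35.6, -0.022) (52, 51.6, -0.006) (64, 63.6, 0.043)
t34.7 q7 -75.8 op 0.350 gf 56.0 F [-1.5495  0.1899  6.4174] T [-0.1992  0.1842 -0.0413] p [0.4763 0.2529 0.1211]
t38.1 q7 -72.2 op 0.999 gf 0.0 F [ 0.0885 -0.5819 -0.0076] T [-0.0278 -0.0687  0.0673] p [0.4771 0.2511 0.2   ]
```

View pics/c4.png

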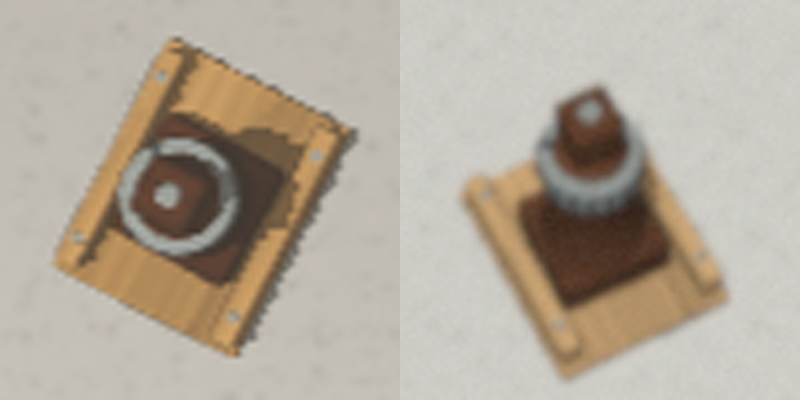

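The mark is now at about crop (152,152), roughly 57–60° counter-clockwise of the touching position. I'll measure it numerically from the saved crops.

Run:
```python
from h import *
a=np.arange(0,360,2)
for n in("c2","c3","c4"):
    im=cv2.cvtColor(cv2.imread(f"pics/{n}.png")[:,:400],cv2.COLOR_BGR2GRAY).astype(float)
    pr=[]
    hs=cv2.cvtColor(cv2.imread(f"pics/{n}.png")[:,:400],cv2.COLOR_BGR2HSV); m=((hs[...,1]<45)&(hs[...,2]>130)).astype(np.uint8)
    cs=[c for c in cv2.findContours(m,0,1)[0] if cv2.contourArea(c)>800]; c=(np.vstack(cs) if cs else None)
    m2=cv2.convexHull(c); (cx,cy),r=cv2.minEnclosingCircle(m2)
    for rr in(.8,.85,.9,.95): pr.append([im[int(round(cy-rr*r*np.sin(t))),int(round(cx+rr*r*np.cos(t)))] for t in np.radians(a)])
    p=np.mean(pr,0); p=cv2.GaussianBlur(np.r_[p,p,p][None],(5,1),0)[0][180:360]
    print(n,(round(cx),round(cy),round(r))," ".join(f"{int(v)}" for v in p[::3]))
```

```text
Traceback (most recent call last):
IndexError: index 425 is out of bounds for axis 1 with size 400
```

Run:
```python
from h import *
a=np.arange(0,360,3)
for n,cx,cy in(("c2",182,195),("c3",180,197),("c4",180,197)):
    im=cv2.cvtColor(cv2.imread(f"pics/{n}.png")[:,:400],cv2.COLOR_BGR2GRAY).astype(float)
    p=np.mean([[im[int(round(cy-r*np.sin(t))),int(round(cx+r*np.cos(t)))] for t in np.radians(a)] for r in(48,51,54,57)],0)
    print(n,[(int(x),int(v)) for x,v in zip(a,p) if v<135])
```

```text
c2 [(0, 101), (3, 94), (6, 96), (9, 98), (12, 97), (15, 94), (18, 92), (21, 93), (24, 94), (27, 96), (30, 96), (33, 103), (36, 121), (39, 131), (42, 134), (192, 132), (195, 99), (198, 84), (201, 91), (204, 115), (345, 134), (348, 126), (351, 126), (354, 129), (357, 120)]
c3 [(0, 109), (3, 94), (6, 91), (9, 95), (12, 93), (15, 93), (18, 91), (21, 91), (24, 93), (27, 94), (30, 102), (33, 116), (36, 126), (39, 132), (42, 134), (45, 134), (51, 129), (54, 120), (57, 110), (60, 97), (63, 94), (66, 111), (69, 133), (183, 131), (186, 131), (189, 127), (192, 124), (195, 122), (327, 131), (330, 129), (333, 134), (339, 133), (342, 130), (345, 131), (348, 134), (351, 133), (354, 127), (357, 124)]
c4 [(0, 103), (3, 92), (6, 90), (9, 94), (12, 92), (15, 91), (18, 90), (21, 91), (24, 91), (27, 92), (30, 101), (33, 116), (36, 129), (39, 134), (51, 134), (111, 133), (114, 105), (117, 91), (120, 98), (123, 112), (126, 132), (183, 131), (186, 129), (189, 125), (192, 125), (195, 125), (294, 132), (297, 132), (306, 132), (309, 130), (312, 131), (315, 133), (318, 132), (321, 131), (324, 131), (327, 132), (330, 129), (333, 130), (336, 132), (339, 129), (342, 125), (345, 127), (348, 130), (351, 131), (354, 121), (357, 116)]
```

Marks are at 62° and 118.5°, so the back-off is about 57°, inside the 50–70° band. Carrying the mill to the board by its knob.

Run:
```python
from h import *
B=[.510,-.326]
manip.move_l(C+[.1205],rate=.15); manip.command_gripper(0.0); st()
manip.move_l(C+[.28],rate=.15); st()
manip.move_ptp([.50,-.04,.28],R(-25.5)); manip.move_ptp(B+[.28],R(-25.5)); 
manip.move_l(B+[.142],rate=.12); st()
for z in(.137,.1345,.1335,.1325):
    manip.move_l(B+[z],rate=.03); s=st()
    if s["force"][2]>-3.5: break
manip.dwell(.2); manip.command_gripper(1.0); manip.move_l(B+[.25],rate=.15)
q=np.array(manip.state()["q"]); manip.goto_joints([q[0]-30]+list(q[1:])); st()
t=viewer.grab_frame("top")[:,:,::-1]; s=viewer.grab_frame("side")[:,:,::-1]
cv2.imwrite("pics/t5.png",t)
cv2.imwrite("pics/c5.png",np.hstack([cv2.resize(t[210:320,412:522],(400,400),interpolation=2),cv2.resize(s[110:230,350:470],(400,400),interpolation=2)]))
```

```text
t39.3 q7 -75.9 op 0.343 gf 60.1 F [-2.3888 -0.9769  5.2154] T [-0.2908  0.2491 -0.0038] p [0.4763 0.2527 0.121 ]
t40.5 q7 -69.6 op 0.337 gf 59.2 F [ 0.3943 -0.1919 -6.6358] T [-0.0313  0.0081  0.0276] p [0.4757 0.2523 0.279 ]
t44.1 q7 -16.9 op 0.343 gf 59.2 F [ 0.2492 -0.6264 -5.6945] T [ 0.0288 -0.0175  0.01  ] p [ 0.5105 -0.3261  0.1428]
t44.4 q7 -17.1 op 0.346 gf 59.2 F [ 0.9785  0.2741 -6.197 ] T [ 0.002   0.0176 -0.0274] p [ 0.5099 -0.326   0.1369]
t44.6 q7 -17.2 op 0.343 gf 59.3 F [ 0.2369  0.3726 -6.4212] T [0.044  0.0671 0.0021] p [ 0.5099 -0.326   0.1343]
t44.9 q7 -17.2 op 0.340 gf 59.8 F [-1.4885 -0.176  -1.4101] T [ 0.024   0.1773 -0.0096] p [ 0.5102 -0.3261  0.1339]
t47.8 q7 -13.8 op 1.000 gf 0.0 F [ 0.3827 -0.4532  1.2627] T [-0.0299 -0.0167  0.0573] p [ 0.6043 -0.0296  0.2487]
```

View pics/c5.png

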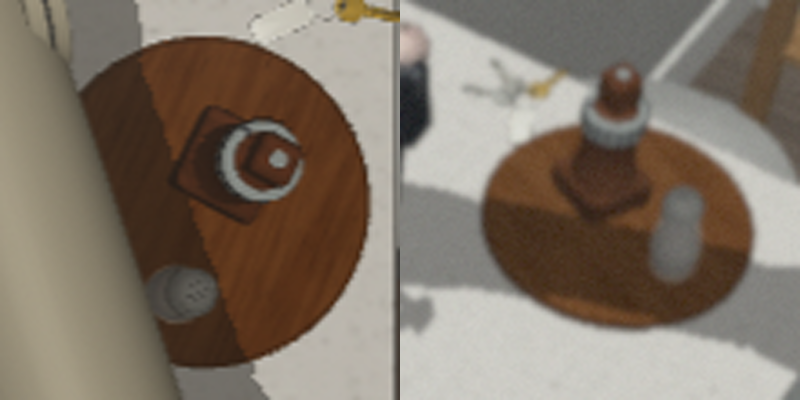

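The picture shows the mill upright on the board with its whole foot on it, and the shaker still standing at crop (185,292). Handing in.

```bash
python3 -c "
from h import *
print(manip.sign_off())"
```

```text
the job is handed in; nothing more can be done
None
```

I handed the job in at about 48 s: the mill stands upright on the board beside the salt shaker with its ring about 57° from touching by camera (50–70° allowed), but no pass or fail verdict came back.

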